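# Load the mill magazine with blanks in pip order

## Task

Load the aluminium mill magazine: draw the three filled blank frames up out of the white slotted holder, one after another, and lower each gently, without dropping it, all the way down into its numbered slot: first the thinnest blank into the slot whose tag has one pip, then the middle one into the two-pip slot, last the thickest into the three-pip slot. Leave the empty frame in the holder and the plain-tagged slot empty, and do not shift the things standing round about.

Things in the scene. Friction and masses are not known exactly. Their poses are not given: they have to be found in the camera images.
- holder: White plastic slotted holder; at the start the four frames stand in it in any order. 83 (x) x 157 (y) x 46 mm high, fixed; origin: centre of underside. Facing comb walls make 4 open-top slots in a row at y = -63, -21, 21, 63 mm: grooves 11 wide (y), 73 mm apart bottom to bottom (x), floor at z = 6, 3 mm lead-ins. A seated frame stands 60 mm out.
- magazine: Bare aluminium mill magazine, shaped like the holder, empty at the start, a white tag in front of each slot. 83 (x) x 157 (y) x 46 mm high, fixed; origin: centre of underside. Facing comb walls make 4 open-top slots in a row at y = -63, -21, 21, 63 mm: grooves 11 wide (y), 73 mm apart bottom to bottom (x), floor at z = 6, 3 mm lead-ins. A seated frame stands 60 mm out.
- frame_thin: Blank frame with the thinnest blank. Upright steel plate 70 wide (x) x 8 thick (y) x 66 high, on top a grip tab 30 wide x 8 thick up to 100 (mm). Origin: middle of its lower edge; z up, y normal to the plate. Under 0.3 kg. A round white blank of 48 mm diameter sits in its middle (centre 38 mm above the origin), 12 mm thick along y, standing out equally on both sides of the plate.
- frame_middle: Blank frame with the middle blank. Upright steel plate 70 wide (x) x 8 thick (y) x 66 high, on top a grip tab 30 wide x 8 thick up to 100 (mm). Origin: middle of its lower edge; z up, y normal to the plate. Under 0.3 kg. A round white blank of 48 mm diameter sits in its middle (centre 38 mm above the origin), 18 mm thick along y, standing out equally on both sides of the plate.
- frame_thick: Blank frame with the thickest blank. Upright steel plate 70 wide (x) x 8 thick (y) x 66 high, on top a grip tab 30 wide x 8 thick up to 100 (mm). Origin: middle of its lower edge; z up, y normal to the plate. Under 0.3 kg. A round white blank of 48 mm diameter sits in its middle (centre 38 mm above the origin), 26 mm thick along y, standing out equally on both sides of the plate.
- frame_empty: Blank frame without a blank, with an open round hole; stays where it is. Upright steel plate 70 wide (x) x 8 thick (y) x 66 high, on top a grip tab 30 wide x 8 thick up to 100 (mm). Origin: middle of its lower edge; z up, y normal to the plate. Under 0.3 kg.
- slot_1: Slot of the magazine with the one-pip tag. Origin NOT on the tag but at the middle of the floor of the slot it marks, 6 mm above the worktop: a frame is home with its origin there. x: along a seated frame's width; y: along the row (frame normal, either way). The tag, a white ledge 20x34 mm, top 36 mm over the origin, sticks out at x=-41..-62 mm; on it one black pip (9 mm).
- slot_2: Slot of the magazine with the two-pip tag. Origin NOT on the tag but at the middle of the floor of the slot it marks, 6 mm above the worktop: a frame is home with its origin there. x: along a seated frame's width; y: along the row (frame normal, either way). The tag, a white ledge 20x34 mm, top 36 mm over the origin, sticks out at x=-41..-62 mm; on it two black pips (9 mm) side by side.
- slot_3: Slot of the magazine with the three-pip tag. Origin NOT on the tag but at the middle of the floor of the slot it marks, 6 mm above the worktop: a frame is home with its origin there. x: along a seated frame's width; y: along the row (frame normal, either way). The tag, a white ledge 20x34 mm, top 36 mm over the origin, sticks out at x=-41..-62 mm; on it three black pips (9 mm) in a row.
- slot_plain: Slot of the magazine with the plain tag, to stay empty. Origin NOT on the tag but at the middle of the floor of the slot it marks, 6 mm above the worktop: a frame is home with its origin there. x: along a seated frame's width; y: along the row (frame normal, either way). The tag, a white ledge 20x34 mm, top 36 mm over the origin, sticks out at x=-41..-62 mm; on it no pip.
- lamp_cream: Obstacle: fixed bench lamp whose big upright shade hangs between the arm's rest pose and the work. The shade fills x 0.27 to 0.47, y 0.37 to 0.41, z 0.21 to 0.47 m in the world (from -0.27,0.03,0 to -0.06,0.07,0.25 m from its origin); its arms run on above 0.47 m. Pass it on the robot's side.
- articulator: Bystander: loose articulator with mounted casts, 124 x 77 mm, 127 mm high, origin under its centre.
- burs: Bystander: loose blue bur block full of burs, 60 x 52 mm, 88 mm high, origin under its centre.
- stone_cast: Bystander: loose yellow stone cast, 52 x 58 mm, 28 mm high, origin under its centre.
There are look-alikes about, which are no part of the job. What is shaped like the frame_thin but red is not meant.

How it is judged:
By the outcome, as a careful person would: the job done as asked, in the order asked, and still so for the second after the job is handed in, with the robot touching nothing.
It also fails if it takes over 69 s, if anything falls off the work surface, if the arm or the gripper's body presses on something with over 40 N, if the wrist force passes 120 N, or if a joint passes its speed limit or range.

## Robot

A 7-joint arm with a two-finger parallel gripper is mounted at the origin on a cart in front of the work surface, level with it; the furniture and walls round the work are solid. World frame = base frame: x ahead of the robot, y to its left, z up, the work surface at z = 0. Lengths are in m, angles in degrees, forces in N, time in s.
With the tool pointing down it reaches from about 0.425 to 0.875 m from the base axis. Payload 4.7 kg.
Tool frame: the origin (TCP) lies on the centre line of the jaws, within the pads' length; the fingertips stand 17 mm ahead of it and the grasp point (between the pads) lies 2 mm behind it; z points along the fingers, y is the line along which they close (so a half turn about z gives the same grasp; the last joint's range is limited). The gripper opens to 87 mm and grips with 3 to 60 N. Pads are 19 mm wide; open, the fingers measure 117 mm over their backs; the gripper's body (75 mm by 190 mm) begins 51 mm behind the grasp point.
Start: joints at [-73.276, 18.392, -4.016, 83.108, 1.295, 78.541, -3.26], TCP at [0.178, 0.625, 0.24] pointing down, gripper open.
Joint ranges: [-163.93, 163.93], [-17.29, 119.83], [-79.2, 71.16], [3.27, 140.29], [-89.18, 269.18], [5.43, 117.66], [-154.24, 154.24]. Speed limits (degrees/s): [147.25, 147.25, 180, 180, 180, 180, 180].

## Interface

Orientations are given as [roll, pitch, yaw] about the fixed x, y, z axes, in that order (R = Rz(yaw) Ry(pitch) Rx(roll)).
In Python, from cell import env, read_camera gives the robot as it stands.
- The arm moves only by the shell command python3 -m jog 'ROWS' [FORCE]. ROWS is JSON, a list of rows, each a list of 5 numbers: the opening, from 0 (shut) to 1 (fully open), then the shift along the tool's x, y, z each as a share of 0.02 m, from -1 to 1, then the turn about the tool's z as a share of 45 degrees, from -1 to 1. In form: [[gripper, x, y, z, yaw], ...]. A call has 1 to 12 rows; each row shifts and turns the commanded pose from where the row before left it, along the tool's axes as they then stand; what a row does not reach is not made up. A row lasts 1/12 s, in which the tool goes at most 41.7 mm and 7.16 degrees, less where a joint would pass 70% of its speed; a pose out of reach is approached as far as the arm can. A call with a number of a shift or a turn outside -1 to 1 is refused whole. A call with a gripper value outside its range is refused whole. The fingers move at their own pace and stop on an object; FORCE is the grip in N (left out, the last holds). Time passes only in rows, so rows that do not move let the fingers close. It gives the time, the measured TCP pose, the force, the opening and the grip force at its end, in the units of the state.
- env.get_obs(): the state, without advancing time (a new reading comes with each control period).
- read_camera(name): name is "side" or "top"; returns a dict with "color" (400x640x3 uint8, red, green, blue), "range_z" (400x640 float32, m along the optical axis (not along the pixel's ray), 0 where there is no reading), "mtx" (3x3 intrinsics, pixels), "world_from_camera" (4x4, takes a point from camera to world coordinates). Camera axes: x right, y down, z forward; pixel columns grow to the right and rows downward; lengths in m; the calibration is good to about 2 mm. A picture is of the moment at which its call begins.
- env.sign_off(): hands the job in; it is judged then, once.
The state is a dict: "time_s": time; "qpos": joint angles; "joint_velocities": joint speeds; "effort": joint torques, N m; "tool_pos": TCP position; "tool_rot": TCP orientation; "force": force on the tool from outside, world axes, zero at the start; "wrist_torque": the same for the moment, N m; "grip_width": finger opening in m; "grasp_force": force on a finger pad.
Only numpy, scipy, OpenCV 4.12 (cv2) and the standard library are available. Lean on these libraries where they do the work, as an engineer would, in place of code of your own. Each camera call takes 0.05 s, during which the arm holds its last target. There are 200 camera calls.

## Working session

There is one attempt and no reset: what is moved stays moved. The work goes in short steps, Python scripts to look and compute and a shell command to move; the robot and the scene stay as the last step left them, time stands still between calls to the robot, and variables do not carry over. Pictures are saved under pics/ and viewed, at most 10 in all, crops included, and the job is handed in when it is done.

```bash
mkdir -p pics; ls; python3 - <<'E'
from cell import env, read_camera
import cv2,numpy as np
for n in("top","side"):
    c=read_camera(n); cv2.imwrite(f"pics/{n}0.png",c["color"][:,:,::-1]); np.savez(f"pics/{n}0.npz",**c)
    print(n,c["mtx"].tolist(),np.round(c["world_from_camera"],3).tolist())
o=env.get_obs(); print({k:np.round(v,3).tolist() for k,v in o.items()})
E
```

```text
pics
top [[397.52294346622165, 0.0, 316.70176124958556], [0.0, 397.52294346622165, 203.93787807543356], [0.0, 0.0, 1.0]] [[-0.02, -0.984, 0.177, 0.368], [-1.0, 0.024, 0.018, -0.039], [-0.022, -0.177, -0.984, 1.191], [0.0, 0.0, 0.0, 1.0]]
side [[519.153952612814, 0.0, 315.35666820845313], [0.0, 519.153952612814, 200.2843728051156], [0.0, 0.0, 1.0]] [[-0.874, -0.388, 0.292, 0.14], [-0.486, 0.703, -0.52, 0.762], [-0.004, -0.596, -0.803, 1.368], [0.0, 0.0, 0.0, 1.0]]
{'time_s': 0.1, 'qpos': [-73.276, 18.434, -4.017, 83.167, 1.296, 78.542, -3.262], 'joint_velocities': [0.025, -0.096, -0.118, -0.147, 0.033, -0.024, -0.075], 'effort': [-0.001, -49.257, -0.406, -31.34, -0.064, 0.04, 0.0], 'tool_pos': [0.178, 0.625, 0.239], 'tool_rot': [-179.901, 0.006, 164.086], 'force': [0.097, 0.199, 0.423], 'wrist_torque': [0.049, -0.007, 0.005], 'grasp_force': 0.0, 'grip_width': 0.087}
```

View pics/top0.png

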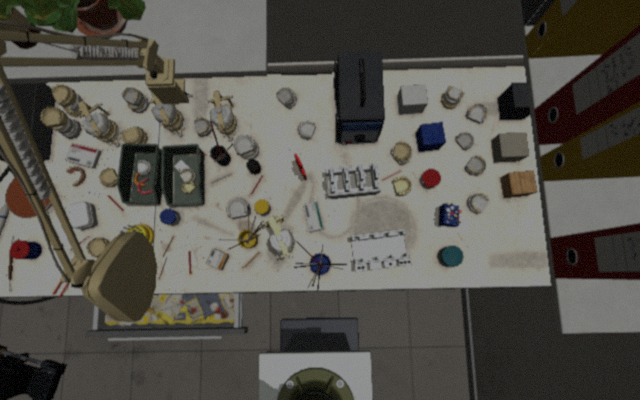

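View pics/side0.png

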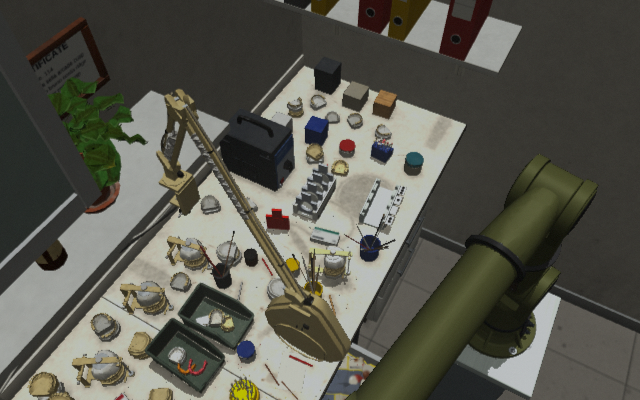

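```bash
python3 - <<'E'
import cv2
t=cv2.imread("pics/top0.png")[150:280,310:420]; s=cv2.imread("pics/side0.png")[155:245,285:415]
a=cv2.resize(t,None,fx=4.5,fy=4.5,interpolation=cv2.INTER_CUBIC); cv2.imwrite("pics/tc.png",a)
b=cv2.resize(s,None,fx=6,fy=6,interpolation=cv2.INTER_CUBIC); cv2.imwrite("pics/sc.png",b)
E
```

```text
(no output)
```

View pics/tc.png

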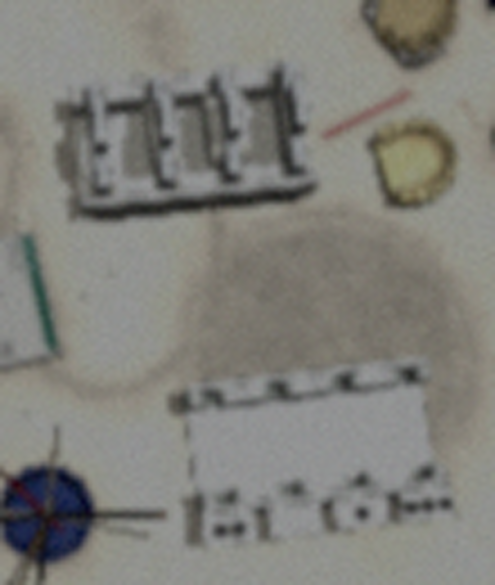

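View pics/sc.png

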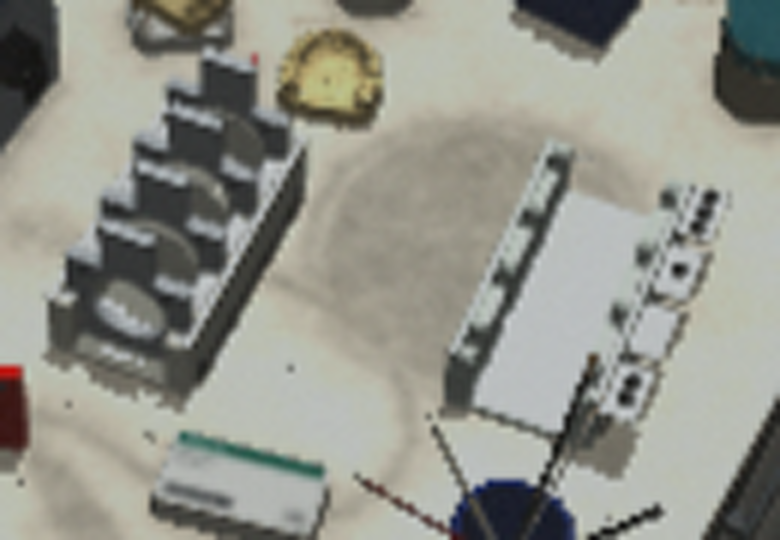

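```bash
cat > h.py <<'E'
import numpy as np
def cloud(c):
    v,u=np.mgrid[0:400,0:640]; z=c["range_z"]; K=c["mtx"]; T=c["world_from_camera"]
    p=np.stack([(u-K[0,2])/K[0,0]*z,(v-K[1,2])/K[1,1]*z,z],-1)
    return p@T[:3,:3].T+T[:3,3]
E
python3 - <<'E'
from h import *; import cv2
for n,(r0,r1,c0,c1) in(("top",(160,275,310,420)),("side",(155,245,285,415))):
    c=np.load(f"pics/{n}0.npz"); P=cloud(c)[r0:r1,c0:c1].reshape(-1,3); ok=c["range_z"][r0:r1,c0:c1].ravel()>0; P=P[ok]
    np.save(f"pics/{n}c.npy",P)
    tab=P[(P[:,2]>.085)&(P[:,2]<.13)]
    print(n,len(tab),"x",np.round(np.percentile(tab[:,0],[0,10,50,90,100]),3))
    # cluster
    import scipy.cluster.hierarchy as H
    tab=P[(P[:,2]>.097)&(P[:,2]<.118)]
    l=H.fcluster(H.linkage(tab[:,:2],"single"),.012,"distance")
    for k in set(l):
        q=tab[l==k]; print(len(q),np.round(q.mean(0),4),np.round(q.min(0),3),np.round(q.max(0),3))
    w=P[(P[:,2]>.04)&(P[:,2]<.052)]
    l=H.fcluster(H.linkage(w[:,:2],"single"),.015,"distance")
    for k in set(l):
        q=w[l==k]; 
        if len(q)>20: print("wall",len(q),np.round(q.mean(0),4),[np.round(v,4).tolist() for v in cv2.minAreaRect((q[:,:2]).astype(np.float32)*1)[:2]],cv2.minAreaRect(q[:,:2].astype(np.float32))[2])
E
```

```text
top 204 x [0.386 0.399 0.641 0.658 0.664]
36 [ 0.6506 -0.1872  0.1068] [ 0.637 -0.192  0.099] [ 0.664 -0.183  0.113]
34 [ 0.6413 -0.0621  0.107 ] [ 0.626 -0.066  0.101] [ 0.657 -0.058  0.112]
37 [ 0.647  -0.1456  0.1067] [ 0.633 -0.151  0.098] [ 0.663 -0.142  0.112]
35 [ 0.6434 -0.104   0.1068] [ 0.63  -0.109  0.098] [ 0.659 -0.1    0.112]
4 [ 0.4479 -0.0312  0.1011] [ 0.442 -0.031  0.098] [ 0.452 -0.031  0.105]
16 [ 0.3949 -0.0745  0.1063] [ 0.387 -0.081  0.097] [ 0.4   -0.068  0.117]
wall 458 [ 0.6415 -0.1252  0.0472] [[0.6475, -0.1249], [0.0847, 0.157]] 4.211758613586426
wall 34 [ 0.4032 -0.0189  0.0463] [[0.407, -0.0173], [0.0379, 0.0523]] 46.73944854736328
wall 230 [ 0.4828 -0.1936  0.0471] [[0.4824, -0.193], [0.0146, 0.157]] 5.552514553070068
wall 555 [ 0.4042 -0.2011  0.0454] [[0.4045, -0.201], [0.0346, 0.1593]] 5.697942733764648
side 399 x [0.335 0.393 0.641 0.758 0.764]
8 [0.4356 0.0175 0.1085] [0.429 0.011 0.097] [0.441 0.021 0.117]
5 [ 0.4468 -0.0321  0.1034] [ 0.444 -0.034  0.097] [ 0.452 -0.028  0.111]
8 [ 0.3466 -0.0171  0.1088] [ 0.34  -0.02   0.102] [ 0.352 -0.015  0.
[... 478 characters left out ...]
2  0.0459] [[0.7592, -0.1696], [0.0069, 0.0627]] 0.8278964757919312
wall 37 [ 0.7096 -0.2576  0.0451] [[0.7103, -0.2546], [0.0442, 0.0203]] 28.08869171142578
wall 241 [ 0.6115 -0.1238  0.0462] [[0.6202, -0.1241], [0.0434, 0.1593]] 4.505209922790527
wall 26 [ 0.6686 -0.052   0.0461] [[0.6682, -0.0524], [0.0197, 0.0223]] 14.182543754577637
wall 23 [ 0.4179 -0.3698  0.0474] [[0.422, -0.3725], [0.0154, 0.0431]] 70.76297760009766
wall 37 [ 0.4052 -0.0391  0.046 ] [[0.404, -0.039], [0.0476, 0.0201]] 26.979623794555664
wall 355 [ 0.398  -0.1996  0.0451] [[0.3987, -0.1993], [0.0345, 0.1601]] 5.6579670906066895
wall 166 [ 0.4767 -0.1915  0.0463] [[0.4769, -0.1927], [0.0153, 0.1576]] 5.521945476531982
```

```bash
python3 - <<'E'
from h import *
a=np.radians(4.25); R=np.array([[np.cos(a),-np.sin(a)],[np.sin(a),np.cos(a)]])
for n,ct in(("top",(.6456,-.1247)),("side",(.6402,-.1233))):
    P=np.load(f"pics/{n}c.npy"); L=(P[:,:2]-ct)@R; z=P[:,2]
    for y0 in(.063,.021,-.021,-.063):
        print(n,y0)
        for zl in range(20,110,8):
            m=(abs(L[:,0])<.013)&(abs(L[:,1]-y0)<.0205)&(z*1000>=zl)&(z*1000<zl+8)
            if m.any(): print("  z",zl,np.sort(np.round((L[m,1]-y0)*1000).astype(int))[-28:].tolist())
E
```

```text
top 0.063
  z 20 [2, 3, 3, 3, 4]
  z 28 [2]
  z 68 [3]
  z 76 [-4, 3]
  z 84 [3]
  z 100 [-4, -4, -4, -4, -3, -3, -3, -2, -2, -1, -1, -1, 0, 0, 1, 2, 2, 4]
  z 108 [-2, -1, 0, 1, 1, 2, 3, 3, 3, 4]
top 0.021
  z 20 [8, 8]
  z 36 [9, 9]
  z 44 [8]
  z 52 [8, 9]
  z 60 [-9, -9, -6, -6, 4, 5, 6, 6, 7, 8, 8, 9]
  z 68 [-9, -8, -8, 0, 3, 4, 4, 4, 5, 5, 6, 6, 7, 7, 8]
  z 84 [4, 4, 4]
  z 92 [4, 4]
  z 100 [-5, -4, -3, -3, -3, -3, 0, 1, 3, 3, 3, 3, 4]
  z 108 [-4, -2, -2, -1, -1, -1, 0, 0, 0, 1, 1, 1, 2, 2, 3]
top -0.021
  z 20 [12]
  z 28 [12, 12]
  z 36 [13]
  z 44 [13, 13, 13, 13]
  z 52 [13]
  z 60 [-13, -13, -13, -11, -10, -10, -7, -7, 4, 4, 5, 6, 8, 8, 10, 10, 11, 12, 13, 13, 13]
  z 68 [-12, -11, -11, -9, -9, -7, 3, 3, 3, 4, 4, 5, 6, 6, 6, 7, 7, 7, 8, 9, 9, 9, 10, 10, 11, 11, 12, 13]
  z 76 [0, 3, 4]
  z 84 [3, 4, 4]
  z 92 [4, 4, 4]
  z 100 [-4, -4, -3, -2, -2, -2, 0, 0, 0, 1, 2, 2, 3, 3, 4, 4, 4]
  z 108 [-4, -3, -3, -3, -2, -1, 0, 0, 1, 2, 2, 2, 3]
top -0.063
  z 20 [5, 5]
  z 28 [6, 6, 6]
  z 36 [5, 5, 6]
  z 44 [5, 5, 6, 6]
  z 52 [6]
  z 60 [-7, 4, 5, 5, 5, 5, 6, 6, 6]
  z 68 [
[... 1290 characters left out ...]
[-2, 0, 0, 0, 1, 1, 2, 2, 3, 5]
  z 84 [-2, -1, 0, 1, 1, 2, 2, 3, 5, 5, 6]
  z 92 [-2, -1, -1, 0, 0, 1, 1, 1, 2, 3, 3, 3, 3, 4, 6]
  z 100 [-7, -7, -4, -3, -3, -3, -3, -1, 0, 0, 1, 1, 2, 2, 2, 3, 3]
  z 108 [-3, -2, -2, -2, 0, 3, 4, 7]
side -0.063
  z 28 [1, 1, 1, 1, 3]
  z 36 [0, 1, 1, 3, 4, 4, 5, 5]
  z 44 [-1, 1, 1, 2, 2, 2, 3, 7]
  z 52 [0, 2, 2, 3, 3, 5, 5, 7]
  z 60 [-2, 1, 1, 2, 3, 3, 4]
  z 68 [-1, -1, 0, 1, 1, 2, 2, 3, 4, 5, 7]
  z 76 [-5, -3, -1, 1, 2, 2, 3, 4, 4, 7]
  z 84 [-8, -5, -4, -1, 0, 0, 1, 1, 1, 2, 2, 2, 2, 3, 4, 4, 4, 4, 5, 6]
  z 92 [-4, -1, 0, 0, 1, 1, 2, 3, 3, 3, 3, 4]
  z 100 [-9, -7, -4, -4, -4, -1, -1, 1, 1, 1, 2, 2, 3, 4, 4, 5]
  z 108 [-3, 0, 0, 2, 2, 2, 2, 3, 4]
```

```bash
python3 -m jog '[[1,0,0,0,-0.155],[1,0,0,0,-0.155],[1,0,0,0,-0.155],[1,0,0,0,-0.155],[1,0,0,0,-0.155],[1,0,0,0,-0.155],[1,0,0,0,-0.155],[1,0,0,0,-0.155],[1,0,0,0,-0.155],[1,0,0,0,-0.155]]'; python3 - <<'E'
from cell import env
o=env.get_obs();print(o['tool_rot'],o['qpos'])
E
```

```text
time_s: 0.93
tool_pos: [0.1782, 0.6248, 0.2389]
tool_rot: [-180.0, -0.1, -125.8]
force: [0.3, 0.5, -0.1]
grip_width: 0.0872
grasp_force: 0.0
[-1.79977257e+02 -5.89851137e-02 -1.25816705e+02] [-66.13808593  18.95025104 -13.1829543   82.84763456   4.32675016
  78.76174703  64.7042678 ]
```

```bash
python3 -m jog '[[1,0.9,-0.43,0,0],[1,0.9,-0.43,0,0],[1,0.9,-0.43,0,0],[1,0.9,-0.43,0,0],[1,0.9,-0.43,0,0],[1,0.9,-0.43,0,0],[1,0.9,-0.43,0,0],[1,0.9,-0.43,0,0],[1,0.9,-0.43,0,0],[1,0.9,-0.43,0,0],[1,0.9,-0.43,0,0],[1,0,0,0,0]]'; python3 - <<'E'
from cell import env
o=env.get_obs();print(o['tool_rot'],o['qpos'])
E
```

```text
time_s: 1.93
tool_pos: [0.1375, 0.4063, 0.2392]
tool_rot: [-179.9, -0.1, -126.2]
force: [0.5, 0.9, -1.3]
grip_width: 0.087
grasp_force: 0.0
[-1.79913775e+02 -9.49210975e-02 -1.26218407e+02] [-61.28803083  -8.2700094  -12.28772506 111.82801764  -1.7543053
  76.37967528  70.74667546]
```

```bash
python3 -m jog '[[1,0.8,-0.25,0,0],[1,0.8,-0.25,0,0],[1,0,0,0,0]]'; python3 - <<'E'
from cell import env
o=env.get_obs();print(o['tool_rot'],o['qpos'])
E
```

```text
time_s: 2.18
tool_pos: [0.1264, 0.3759, 0.2393]
tool_rot: [-180.0, -0.1, -126.2]
force: [0.3, 0.9, -0.6]
grip_width: 0.0872
grasp_force: 0.0
[-1.7995005e+02 -6.1675090e-02 -1.2617204e+02] [-61.18985872 -12.59402753 -12.06407086 115.35097068  -2.65240243
  77.0616327   71.45378712]
```

```bash
python3 -m jog '[[1,-0.1,-0.99,0,0],[1,-0.1,-0.99,0,0],[1,-0.1,-0.99,0,0],[1,-0.1,-0.99,0,0],[1,-0.1,-0.99,0,0],[1,-0.1,-0.99,0,0],[1,0.12,-0.92,0,0],[1,0.12,-0.92,0,0],[1,0.12,-0.92,0,0],[1,0.12,-0.92,0,0]]' && python3 -m jog '[[1,0.12,-0.92,0,0],[1,0.12,-0.92,0,0],[1,0.12,-0.92,0,0],[1,0.12,-0.92,0,0],[1,0.12,-0.92,0,0],[1,0,0,0,0]]';  python3 - <<'E'
from cell import env
o=env.get_obs();print(o['tool_rot'],o['qpos'])
E
```

```text
time_s: 3.02
tool_pos: [0.2849, 0.266, 0.2394]
tool_rot: [-180.0, 0.0, -126.2]
force: [0.2, 0.7, 0.9]
grip_width: 0.0873
grasp_force: 0.0
time_s: 3.52
tool_pos: [0.3539, 0.1999, 0.2395]
tool_rot: [-179.9, 0.0, -126.5]
force: [-0.9, 0.6, 0.1]
grip_width: 0.0871
grasp_force: 0.0
[-1.79891166e+02  9.35854295e-03 -1.26458230e+02] [-47.42026729 -12.54963104  12.23669445 115.1698556    2.81145847
  77.07572976 107.44704306]
```

```bash
python3 -m jog '[[0.3,0,0,0,0.157],[0.3,0,0,0,0.157],[0.3,0,0,0,0.157],[0.3,0,0,0,0.157],[0.3,0,0,0,0.157],[0.3,0,0,0,0.157],[0.3,0,0,0,0.157]]' >/dev/null && python3 -m jog '[[0.3,-0.63,-0.97,0,0],[0.3,-0.63,-0.97,0,0],[0.3,-0.63,-0.97,0,0],[0.3,-0.63,-0.97,0,0],[0.3,-0.63,-0.97,0,0],[0.3,-0.63,-0.97,0,0],[0.3,-0.63,-0.97,0,0],[0.3,-0.63,-0.97,0,0],[0.3,-0.63,-0.97,0,0],[0.3,-0.63,-0.97,0,0],[0.3,-0.63,-0.97,0,0]]' && python3 -m jog '[[0.3,-0.63,-0.97,0.3,0],[0.3,-0.63,-0.97,0.3,0],[0.3,-0.63,-0.97,0.3,0],[0.3,-0.63,-0.97,0.3,0],[0.3,-0.63,-0.97,0.3,0],[0.3,-0.63,-0.97,0.3,0],[0.3,-0.63,-0.97,0.3,0],[0.3,-0.63,-0.97,0.3,0],[0.3,-0.63,-0.97,0.3,0],[0.3,-0.63,-0.97,0,0],[0.3,0,0,0,0]]'; python3 - <<'E'
from cell import env,read_camera
from h import *; import cv2
o=env.get_obs();print(o['tool_pos'],o['tool_rot'],o['qpos'],o['grip_width'])
for n in("side","top"):
    c=read_camera(n); np.savez(f"pics/{n}1.npz",**c); cv2.imwrite(f"pics/{n}1.png",c["color"][:,:,::-1])
    # project tool point
    T=np.linalg.inv(c["world_from_camera"]); p=T@np.r_[o['tool_pos'],1]; print(n,(c["mtx"]@p[:3]/p[2])[:2])
im=cv2.imread("pics/side1.png")[120:250,270:420]; cv2.imwrite("pics/sc1.png",cv2.resize(im,None,fx=4.5,fy=4.5,interpolation=cv2.INTER_CUBIC))
E
```

```text
time_s: 5.02
tool_pos: [0.5066, -0.0001, 0.2393]
tool_rot: [-180.0, 0.0, -175.6]
force: [1.0, 0.7, 0.3]
grip_width: 0.026
grasp_force: 0.0
time_s: 5.93
tool_pos: [0.6474, -0.1876, 0.1837]
tool_rot: [-179.8, -0.1, -175.8]
force: [-1.0, -1.0, -0.4]
grip_width: 0.0261
grasp_force: 0.0
[ 0.64736041 -0.18760913  0.18372181] [-1.79770742e+02 -6.82555977e-02 -1.75802161e+02] [-11.28320646  25.40407297  33.85376023  84.69868611 -14.13314134
  74.2116291  118.03960388] 0.02614105210007334
side [322.62875628 148.55260897]
top [379.91225058 165.50943271]
```

View pics/sc1.png

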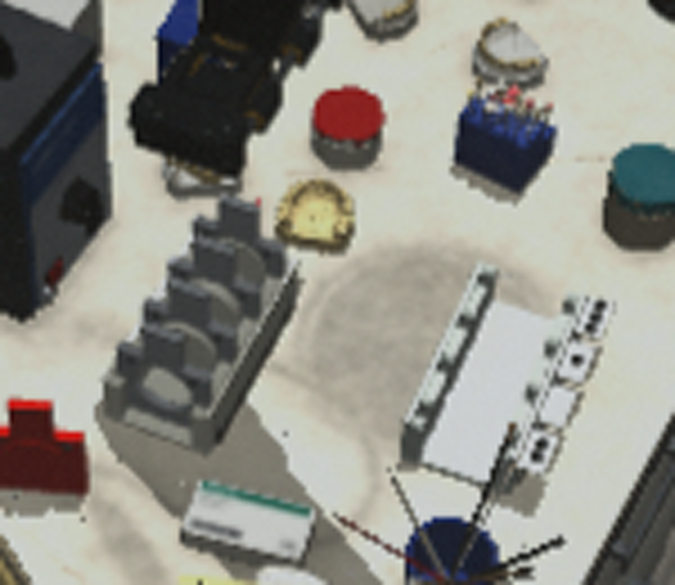

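```bash
python3 -m jog '[[0.3,0,0.04,0.8,0],[0.3,0,0,0.8,0],[0.3,0,0,0.8,0],[0.3,0,0,0.8,0],[0.3,0,0,0.7,0],[0.3,0,0,0.6,0],[0.3,0,0,0.1,0],[0.3,0,0,0,0]]' && python3 -m jog '[[0.05,0,0,0,0],[0.05,0,0,0,0],[0.05,0,0,0,0],[0.05,0,0,0,0]]' 25
```

```text
time_s: 6.7
tool_pos: [0.6454, -0.1822, 0.0927]
tool_rot: [180.0, -0.1, -175.6]
force: [0.4, -0.1, 0.1]
grip_width: 0.026
grasp_force: 0.0
time_s: 7.03
tool_pos: [0.6464, -0.1837, 0.0945]
tool_rot: [-179.9, 0.1, -175.6]
force: [-0.1, -3.8, 1.9]
grip_width: 0.0088
grasp_force: 17.4
```

```bash
python3 -m jog '[[0.05,0,0,0,0],[0.05,0,0,-0.5,0],[0.05,0,0,-0.5,0],[0.05,0,0,-1,0],[0.05,0,0,-1,0],[0.05,0,0,-1,0],[0.05,0,0,-1,0],[0.05,0,0,-1,0],[0.05,0,0,0,0],[0.05,0,0,0,0]]' 30; python3 - <<'E'
from cell import env,read_camera
from h import *
for i in range(3):
    o=env.get_obs();print(np.round(o['tool_pos'],4),np.round(o['tool_rot'],2),np.round(o['force'],1))
    c=read_camera("top"); 
np.savez("pics/top2.npz",**c); c2=read_camera("side"); np.savez("pics/side2.npz",**c2)
import cv2
o=env.get_obs();print(np.round(o['tool_pos'],4))
im=c2["color"][90:230,260:420,::-1]; cv2.imwrite("pics/s2.png",cv2.resize(im,None,fx=4,fy=4,interpolation=cv2.INTER_CUBIC))
E
```

```text
time_s: 7.87
tool_pos: [0.6462, -0.1826, 0.2146]
tool_rot: [180.0, 0.1, -175.6]
force: [0.1, 0.0, -1.8]
grip_width: 0.0079
grasp_force: 29.9
[ 0.6462 -0.1826  0.2146] [ 1.7996e+02  1.1000e-01 -1.7559e+02] [ 0.1  0.  -1.8]
[ 0.6455 -0.1824  0.213 ] [ 1.7992e+02 -4.0000e-02 -1.7560e+02] [-0.4 -0.8 -2.5]
[ 0.6451 -0.1823  0.2121] [ 1.7991e+02 -1.2000e-01 -1.7560e+02] [ 0.5  0.1 -1.7]
[ 0.6449 -0.1824  0.2117]
```

View pics/s2.png

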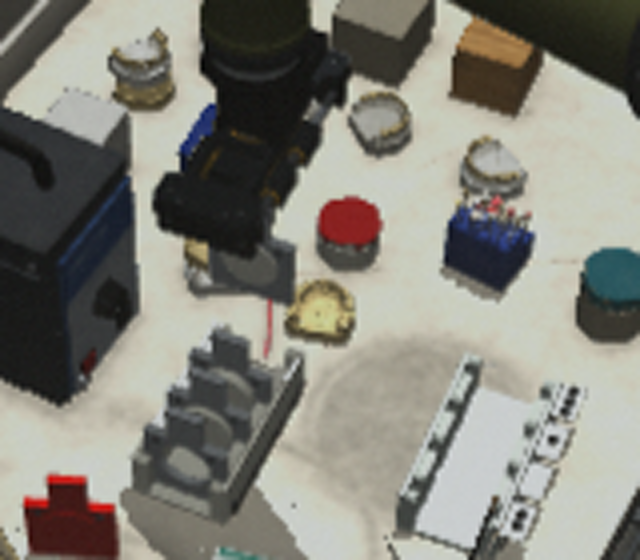

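```bash
python3 - <<'E'
from h import *
c=np.load("pics/side2.npz"); P=cloud(c).reshape(-1,3)
a=np.radians(4.4); R=np.array([[np.cos(a),-np.sin(a)],[np.sin(a),np.cos(a)]])
L=(P[:,:2]-[.645,-.1824])@R; z=P[:,2]
for zl in range(116,206,6):
    m=(abs(L[:,0])<.06)&(abs(L[:,1])<.02)&(z*1000>=zl)&(z*1000<zl+6)
    if m.sum()>3: 
        x=L[m,0]*1000; y=L[m,1]*1000; e=abs(x)>24.5
        print(zl,m.sum(),"x",np.round([x.min(),x.max()],1),"yedge",np.round(np.median(y[e]),1) if e.any() else None,"ymid",np.round(np.median(y[~e]),1) if (~e).any() else None)
E
```

```text
122 11 x [-33.9  21.3] yedge -6.4 ymid 1.0
128 28 x [-32.8  33.9] yedge 3.8 ymid 2.9
134 25 x [-35.7  35.9] yedge 1.2 ymid 3.5
140 26 x [-34.6  35.3] yedge 2.7 ymid 4.1
146 22 x [-33.4  35.8] yedge 1.9 ymid 4.5
152 27 x [-35.2  32.7] yedge 2.4 ymid 5.2
158 29 x [-35.8  35.1] yedge 2.0 ymid 4.3
164 24 x [-34.5  20.2] yedge 2.9 ymid 5.0
170 16 x [-34.6   4.5] yedge 1.2 ymid 3.9
176 7 x [-34.6 -11.1] yedge 1.6 ymid 5.8
182 18 x [-34.3  -7.3] yedge 1.6 ymid 3.6
188 18 x [-34.6 -10.9] yedge 0.8 ymid 1.8
194 5 x [-13.7 -10.6] yedge None ymid 2.8
200 8 x [-15.6  -9.6] yedge None ymid 2.9
```

```bash
python3 -m jog '[[0.05,0.5,-0.04,0,0],[0.05,0.9,-0.08,0,0],[0.05,0.9,-0.08,0,0],[0.05,0.9,-0.08,0,0],[0.05,0.9,-0.08,0,0],[0.05,0.9,-0.08,0,0],[0.05,0.9,-0.08,0,0],[0.05,0.9,-0.08,0,0],[0.05,0.9,-0.08,0,0],[0.05,0.9,-0.08,0,0],[0.05,0.9,-0.08,0,0],[0.05,0.58,0,0,-0.027]]' >/dev/null && python3 -m jog '[[0.05,0,0,0,0],[0.05,0,0,0,0],[0.05,0,0,0,0],[0.05,0,0,0,0]]'; python3 - <<'E'
from cell import env,read_camera
import numpy as np
for i in range(3):
    o=env.get_obs();print(np.round(o['tool_pos'],4),np.round(o['tool_rot'],2),np.round(o['force'],1)); c=read_camera("side")
np.savez("pics/side3.npz",**c)
E
```

```text
time_s: 9.4
tool_pos: [0.4468, -0.2148, 0.2133]
tool_rot: [-180.0, -0.0, -174.4]
force: [0.5, 0.7, -0.9]
grip_width: 0.008
grasp_force: 29.9
[ 0.4468 -0.2148  0.2133] [-1.7998e+02 -2.0000e-02 -1.7437e+02] [ 0.5  0.7 -0.9]
[ 0.4468 -0.2149  0.2133] [-1.7998e+02 -2.0000e-02 -1.7437e+02] [-0.9 -0.2 -1.2]
[ 0.4467 -0.215   0.2133] [-1.7998e+02 -3.0000e-02 -1.7438e+02] [ 0.1 -1.  -2.8]
```

```bash
python3 -m jog '[[0.05,0.07,0,0.5,0],[0.05,0,0,1,0],[0.05,0,0,1,0],[0.05,0,0,0.8,0],[0.05,0,0,0.4,0],[0.05,0,0,0,0],[0.05,0,0,0,0]]' && python3 -m jog '[[0.05,0,0,0.3,0],[0.05,0,0,0.3,0],[0.05,0,0,0.3,0],[0.05,0,0,0,0]]'
```

```text
time_s: 10.13
tool_pos: [0.4446, -0.2155, 0.1394]
tool_rot: [-180.0, -0.0, -174.4]
force: [0.1, -0.2, -2.1]
grip_width: 0.0074
grasp_force: 29.9
time_s: 10.47
tool_pos: [0.4442, -0.2152, 0.1205]
tool_rot: [180.0, -0.1, -174.4]
force: [0.2, -0.2, -1.9]
grip_width: 0.0075
grasp_force: 30.0
```

```bash
python3 -m jog '[[0.05,0,0,0.3,0],[0.05,0,0,0.3,0],[0.05,0,0,0.3,0],[0.05,0,0,0.2,0],[0.05,0,0,0,0],[0.05,0,0,0,0]]' && python3 -m jog '[[0.05,0,0,0.1,0],[0.05,0,0,0.1,0],[0.05,0,0,0,0],[0.05,0,0,0,0]]'
```

```text
time_s: 10.97
tool_pos: [0.4445, -0.2154, 0.0992]
tool_rot: [180.0, -0.0, -174.4]
force: [0.1, -0.4, -1.4]
grip_width: 0.0075
grasp_force: 30.0
time_s: 11.3
tool_pos: [0.4446, -0.2153, 0.0955]
tool_rot: [180.0, -0.0, -174.4]
force: [0.6, 0.6, -1.4]
grip_width: 0.0075
grasp_force: 30.0
```

```bash
python3 -m jog '[[0.05,0,0,0.08,0],[0.05,0,0,0,0],[0.05,0,0,0,0]]' && python3 -m jog '[[0.05,0,0,0.05,0],[0.05,0,0,0.05,0],[0.05,0,0,0,0],[0.05,0,0,0,0]]'
```

```text
time_s: 11.55
tool_pos: [0.4451, -0.2155, 0.0944]
tool_rot: [-180.0, 0.1, -174.4]
force: [-0.2, 0.4, 1.2]
grip_width: 0.0076
grasp_force: 30.0
time_s: 11.88
tool_pos: [0.4454, -0.2159, 0.0943]
tool_rot: [180.0, 0.1, -174.4]
force: [-4.4, 1.6, 17.3]
grip_width: 0.0072
grasp_force: 30.0
```

```bash
python3 -m jog '[[0.05,0,0,-0.03,0],[0.26,0,0,0,0],[0.26,0,0,0,0],[0.26,0,0,0,0],[0.26,0,0,-0.3,0],[0.26,0,0,-0.7,0],[0.26,0,0,-1,0],[0.26,0,0,-1,0],[0.3,0,0,-0.5,0]]' && python3 -m jog '[[0.3,-0.5,0.2,0,0],[0.3,-0.93,0.43,0,0],[0.3,-0.93,0.43,0,0],[0.3,-0.93,0.43,0,0],[0.3,-0.93,0.43,0,0],[0.3,-0.93,0.43,0,0],[0.3,-0.93,0.43,0,0],[0.3,-0.93,0.43,0,0],[0.3,-0.93,0.43,0,0],[0.3,-0.93,0.43,0,0],[0.3,-0.93,0.43,0,0],[0.3,-0.4,0.27,0,0.03]]' >/dev/null && python3 -m jog '[[0.3,0,0,0,0],[0.3,0,0,0,0],[0.3,0,0,0,0],[0.3,0,0,0,0]]'; python3 - <<'E'
from cell import env,read_camera
import numpy as np,cv2
c=read_camera("side");o=env.get_obs();print(np.round(o['tool_pos'],4),np.round(o['tool_rot'],2))
im=c["color"][90:230,260:420,::-1]; cv2.imwrite("pics/s4.png",cv2.resize(im,None,fx=4,fy=4,interpolation=cv2.INTER_CUBIC))
E
```

```text
time_s: 12.63
tool_pos: [0.4456, -0.2159, 0.1648]
tool_rot: [-179.9, 0.2, -174.4]
force: [0.4, 0.7, 0.4]
grip_width: 0.0242
grasp_force: 0.0
time_s: 13.97
tool_pos: [0.6376, -0.1016, 0.1622]
tool_rot: [-180.0, -0.0, -175.8]
force: [0.2, -0.6, 0.2]
grip_width: 0.0261
grasp_force: 0.0
[ 0.6377 -0.1015  0.1624] [ 1.8000e+02 -2.0000e-02 -1.7583e+02]
```

View pics/s4.png

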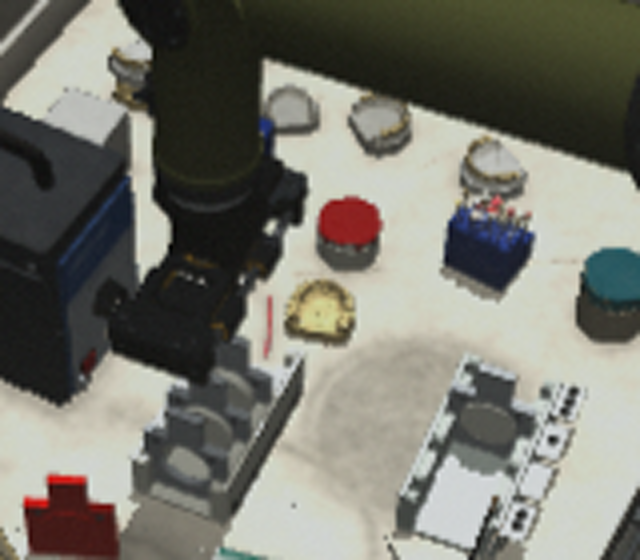

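```bash
python3 -m jog '[[0.3,-0.06,0.045,0.4,0],[0.3,0,0,0.8,0],[0.3,0,0,0.8,0],[0.3,0,0,0.8,0],[0.3,0,0,0.5,0],[0.3,0,0,0.14,0],[0.3,0,0,0,0],[0.3,0,0,0,0]]' 25 && python3 -m jog '[[0.05,0,0,0,0],[0.05,0,0,0,0],[0.05,0,0,0,0],[0.05,0,0,0,0],[0.05,0,0,0,0]]' 30; python3 - <<'E'
from cell import env;import numpy as np
o=env.get_obs();print(np.round(o['tool_pos'],4))
E
```

```text
time_s: 14.68
tool_pos: [0.6399, -0.0998, 0.0943]
tool_rot: [-180.0, 0.1, -175.8]
force: [0.2, -0.0, 0.8]
grip_width: 0.026
grasp_force: 0.0
time_s: 15.1
tool_pos: [0.64, -0.1017, 0.0944]
tool_rot: [-179.8, 0.1, -175.8]
force: [0.7, -2.4, 1.0]
grip_width: 0.0078
grasp_force: 29.8
[ 0.64   -0.1017  0.0944]
```

```bash
python3 -m jog '[[0.05,0,0,-0.5,0],[0.05,0,0,-0.5,0],[0.05,0,0,-1,0],[0.05,0,0,-1,0],[0.05,0,0,-1,0],[0.05,0,0,-1,0],[0.05,0,0,-1,0],[0.05,0,0,0,0]]' 30 && python3 -m jog '[[0.05,0.5,-0.04,0,0],[0.05,0.9,-0.08,0,0],[0.05,0.9,-0.08,0,0],[0.05,0.9,-0.08,0,0],[0.05,0.9,-0.08,0,0],[0.05,0.9,-0.08,0,0],[0.05,0.9,-0.08,0,0],[0.05,0.9,-0.08,0,0],[0.05,0.9,-0.08,0,0],[0.05,0.9,-0.08,0,0],[0.05,0.9,-0.08,0,0],[0.05,0.65,0,0,-0.03]]' >/dev/null && python3 -m jog '[[0.05,0,0,0,0],[0.05,0,0,0,0],[0.05,0,0,0,0],[0.05,0,0,0,0]]'; cat > m.py <<'E'
from cell import env,read_camera
from h import *
c=read_camera("side");o=env.get_obs();t=o['tool_pos'];print(np.round(t,4),np.round(o['tool_rot'],2))
P=cloud(c).reshape(-1,3); a=np.radians(o['tool_rot'][2]+180); R=np.array([[np.cos(a),-np.sin(a)],[np.sin(a),np.cos(a)]])
L=(P[:,:2]-t[:2])@R*1000; z=(P[:,2]-t[2])*1000
X=[]
for zl in range(-80,-20,6):
    m=(abs(L[:,0])<50)&(abs(L[:,1])<20)&(z>=zl)&(z<zl+6); x=L[m,0]; y=L[m,1]; e=abs(x)>24.5
    if m.sum()>3: print(zl,m.sum(),np.round([x.min(),x.max()],1),"yedge",np.round(np.median(y[e]),1),"ymid",np.round(np.median(y[~e]),1))
E
python3 m.py
```

```text
time_s: 15.77
tool_pos: [0.6417, -0.0987, 0.2194]
tool_rot: [179.9, 0.4, -175.7]
force: [1.2, 0.1, 0.5]
grip_width: 0.0079
grasp_force: 29.9
time_s: 17.1
tool_pos: [0.439, -0.1309, 0.2138]
tool_rot: [180.0, 0.0, -174.4]
force: [0.7, 0.7, -2.0]
grip_width: 0.0074
grasp_force: 30.0
[ 0.439  -0.131   0.2137] [-1.7999e+02 -1.0000e-02 -1.7438e+02]
-80 29 [-34.6  34.9] yedge 2.5 ymid 4.7
-74 23 [-33.3  29.6] yedge 3.1 ymid 5.3
-68 25 [-32.7  34.6] yedge 2.8 ymid 7.0
-62 25 [-35.   33.9] yedge 1.9 ymid 7.8
-56 24 [-32.   21.4] yedge 2.1 ymid 7.2
-50 11 [-34.7  21.5] yedge 2.5 ymid 8.4
-44 8 [-34.6 -23.3] yedge 2.0 ymid 3.7
-32 7 [-33.3 -23.9] yedge 2.7 ymid 4.3
-26 10 [-34.6 -23.5] yedge 0.3 ymid 0.1
```

```bash
python3 -m jog '[[0.05,0.1,-0.02,0.5,0],[0.05,0,0,1,0],[0.05,0,0,1,0],[0.05,0,0,0.8,0],[0.05,0,0,0.4,0],[0.05,0,0,0,0],[0.05,0,0,0,0]]' && python3 -m jog '[[0.05,0,0,0.3,0],[0.05,0,0,0.3,0],[0.05,0,0,0.3,0],[0.05,0,0,0,0]]'
```

```text
time_s: 17.73
tool_pos: [0.4363, -0.1321, 0.1395]
tool_rot: [-180.0, -0.1, -174.4]
force: [0.5, -0.2, -1.2]
grip_width: 0.0074
grasp_force: 30.0
time_s: 18.07
tool_pos: [0.4357, -0.1317, 0.1207]
tool_rot: [180.0, -0.1, -174.4]
force: [-0.1, -0.7, -2.4]
grip_width: 0.0076
grasp_force: 30.0
```

```bash
python3 -m jog '[[0.05,-0.04,0,0.3,0],[0.05,0,0,0.3,0],[0.05,0,0,0.3,0],[0.05,0,0,0.2,0],[0.05,0,0,0,0],[0.05,0,0,0,0]]' && python3 -m jog '[[0.05,0,0,0.1,0],[0.05,0,0,0.1,0],[0.05,0,0,0,0],[0.05,0,0,0,0]]' && python3 -m jog '[[0.05,0,0,0.08,0],[0.05,0,0,0,0],[0.05,0,0,0,0]]'
```

```text
time_s: 18.57
tool_pos: [0.4369, -0.1319, 0.0994]
tool_rot: [-180.0, -0.0, -174.4]
force: [0.3, -0.6, -1.8]
grip_width: 0.0079
grasp_force: 30.0
time_s: 18.9
tool_pos: [0.4372, -0.1318, 0.0957]
tool_rot: [180.0, 0.0, -174.4]
force: [-0.4, 0.0, -1.6]
grip_width: 0.0082
grasp_force: 30.0
time_s: 19.15
tool_pos: [0.4376, -0.1319, 0.0944]
tool_rot: [-180.0, 0.0, -174.4]
force: [1.0, 0.2, -0.7]
grip_width: 0.0079
grasp_force: 30.0
```

```bash
python3 -m jog '[[0.05,0,0,0.05,0],[0.05,0,0,0,0],[0.05,0,0,0,0]]' && python3 -m jog '[[0.05,0,0,0.05,0],[0.05,0,0,0,0],[0.05,0,0,0,0]]'
```

```text
time_s: 19.4
tool_pos: [0.4378, -0.132, 0.0943]
tool_rot: [180.0, 0.1, -174.4]
force: [-2.0, 0.3, 7.4]
grip_width: 0.0077
grasp_force: 30.0
time_s: 19.65
tool_pos: [0.4379, -0.1321, 0.0942]
tool_rot: [180.0, 0.1, -174.4]
force: [-4.7, 0.9, 15.3]
grip_width: 0.0078
grasp_force: 30.0
```

```bash
python3 -m jog '[[0.05,0,0,-0.03,0],[0.26,0,0,0,0],[0.26,0,0,0,0],[0.26,0,0,0,0],[0.26,0,0,-0.3,0],[0.26,0,0,-0.7,0],[0.26,0,0,-1,0],[0.26,0,0,-1,0],[0.3,0,0,-0.5,0]]' && python3 -m jog '[[0.3,-0.5,-0.1,0,0],[0.3,-0.93,-0.15,0,0],[0.3,-0.93,-0.15,0,0],[0.3,-0.93,-0.15,0,0],[0.3,-0.93,-0.15,0,0],[0.3,-0.93,-0.15,0,0],[0.3,-0.93,-0.15,0,0],[0.3,-0.93,-0.15,0,0],[0.3,-0.93,-0.15,0,0],[0.3,-0.93,-0.15,0,0],[0.3,-0.93,-0.1,0,0],[0.3,-0.45,0,0,0.03]]' >/dev/null && python3 -m jog '[[0.3,0,0,0,0],[0.3,0,0,0,0],[0.3,0,0,0,0],[0.3,0,0,0,0]]'
```

```text
time_s: 20.4
tool_pos: [0.4382, -0.1322, 0.1651]
tool_rot: [-180.0, 0.2, -174.4]
force: [0.2, -0.5, -0.5]
grip_width: 0.0239
grasp_force: 0.0
time_s: 21.73
tool_pos: [0.6433, -0.143, 0.1629]
tool_rot: [180.0, -0.0, -175.8]
force: [-0.5, -0.6, 0.4]
grip_width: 0.0267
grasp_force: 0.0
```

```bash
python3 -m jog '[[0.3,0,-0.08,0.4,0],[0.3,0,0,0.8,0],[0.3,0,0,0.8,0],[0.3,0,0,0.8,0],[0.3,0,0,0.5,0],[0.3,0,0,0.15,0],[0.3,0,0,0,0],[0.3,0,0,0,0]]' 25 && python3 -m jog '[[0.05,0,0,0,0],[0.05,0,0,0,0],[0.05,0,0,0,0],[0.05,0,0,0,0],[0.05,0,0,0,0]]' 30; python3 - <<'E'
from cell import env;import numpy as np
o=env.get_obs();print(np.round(o['tool_pos'],4))
E
```

```text
time_s: 22.4
tool_pos: [0.6446, -0.1446, 0.0943]
tool_rot: [-180.0, 0.0, -175.8]
force: [0.2, 0.3, -0.3]
grip_width: 0.0262
grasp_force: 0.0
time_s: 22.82
tool_pos: [0.6447, -0.1445, 0.0943]
tool_rot: [-180.0, 0.1, -175.8]
force: [0.7, 0.4, 1.2]
grip_width: 0.0077
grasp_force: 30.0
[ 0.6447 -0.1445  0.0943]
```

```bash
python3 -m jog '[[0.05,0,0,-0.5,0],[0.05,0,0,-0.5,0],[0.05,0,0,-1,0],[0.05,0,0,-1,0],[0.05,0,0,-1,0],[0.05,0,0,-1,0],[0.05,0,0,-1,0],[0.05,0,0,-0.2,0],[0.05,0,0,0,0]]' 30 && python3 -m jog '[[0.05,0.5,-0.5,0,0],[0.05,0.9,-0.5,0,0],[0.05,0.9,-0.5,0,0],[0.05,0.9,-0.5,0,0],[0.05,0.9,-0.5,0,0],[0.05,0.9,-0.5,0,0],[0.05,0.9,-0.5,0,0],[0.05,0.9,-0.5,0,0],[0.05,0.9,-0.5,0,0],[0.05,0.9,-0.4,0,0],[0.05,0.9,0,0,0],[0.05,0.65,0,0,-0.03]]' >/dev/null && python3 -m jog '[[0.05,0,0,0,0],[0.05,0,0,0,0],[0.05,0,0,0,0],[0.05,0,0,0,0]]'; python3 m.py
```

```text
time_s: 23.57
tool_pos: [0.6452, -0.1447, 0.22]
tool_rot: [-180.0, 0.2, -175.8]
force: [0.6, 0.3, -2.6]
grip_width: 0.0076
grasp_force: 30.0
time_s: 24.9
tool_pos: [0.4496, -0.2567, 0.2173]
tool_rot: [180.0, -0.0, -174.4]
force: [0.0, 1.2, -2.1]
grip_width: 0.0074
grasp_force: 30.0
[ 0.4497 -0.2567  0.2173] [-1.7999e+02 -4.0000e-02 -1.7436e+02]
-80 22 [-36.3  33.6] yedge 2.3 ymid 2.5
-74 16 [-35.9  30. ] yedge 3.4 ymid 9.6
-68 14 [-34.1  30.4] yedge 3.9 ymid 11.3
-62 35 [-35.7  32.4] yedge 5.2 ymid 12.4
-56 25 [-36.9  33. ] yedge 4.4 ymid 12.1
-50 29 [-35.8  27.4] yedge 2.5 ymid 13.1
-44 35 [-34.9  32.4] yedge 4.9 ymid 12.3
-38 22 [-36.4  23. ] yedge 4.6 ymid 11.6
-32 16 [-36.5  13.2] yedge 1.5 ymid 13.5
-26 11 [-36.2 -25.2] yedge 1.3 ymid nan
  return _methods._mean(a, axis=axis, dtype=dtype,
  ret = ret.dtype.type(ret / rcount)
```

```bash
python3 -m jog '[[0.05,-0.06,-0.01,0.5,0],[0.05,0,0,1,0],[0.05,0,0,1,0],[0.05,0,0,0.8,0],[0.05,0,0,0.6,0],[0.05,0,0,0,0],[0.05,0,0,0,0]]' && python3 -m jog '[[0.05,0,0,0.3,0],[0.05,0,0,0.3,0],[0.05,0,0,0.3,0],[0.05,0,0,0,0]]'
```

```text
time_s: 25.53
tool_pos: [0.4502, -0.2571, 0.1391]
tool_rot: [180.0, -0.1, -174.4]
force: [0.4, -0.1, -2.1]
grip_width: 0.008
grasp_force: 30.0
time_s: 25.87
tool_pos: [0.4499, -0.2569, 0.1207]
tool_rot: [180.0, -0.1, -174.4]
force: [-0.6, -0.7, -3.2]
grip_width: 0.008
grasp_force: 30.0
```

```bash
python3 -m jog '[[0.05,0,0,0.3,0],[0.05,0,0,0.3,0],[0.05,0,0,0.3,0],[0.05,0,0,0.2,0],[0.05,0,0,0,0],[0.05,0,0,0,0]]' && python3 -m jog '[[0.05,0,0,0.1,0],[0.05,0,0,0.1,0],[0.05,0,0,0,0],[0.05,0,0,0,0]]' && python3 -m jog '[[0.05,0,0,0.08,0],[0.05,0,0,0,0],[0.05,0,0,0,0]]' && python3 -m jog '[[0.05,0,0,0.05,0],[0.05,0,0,0,0],[0.05,0,0,0,0]]'
```

```text
time_s: 26.37
tool_pos: [0.4502, -0.2572, 0.0995]
tool_rot: [180.0, -0.0, -174.4]
force: [1.0, -0.2, -2.4]
grip_width: 0.0075
grasp_force: 30.0
time_s: 26.7
tool_pos: [0.4504, -0.2571, 0.0957]
tool_rot: [180.0, 0.0, -174.4]
force: [0.1, -0.1, -1.4]
grip_width: 0.008
grasp_force: 30.0
time_s: 26.95
tool_pos: [0.4506, -0.2572, 0.0942]
tool_rot: [-180.0, 0.0, -174.4]
force: [-0.4, -0.5, -2.3]
grip_width: 0.0081
grasp_force: 30.0
time_s: 27.2
tool_pos: [0.4506, -0.2574, 0.0942]
tool_rot: [180.0, 0.0, -174.4]
force: [-1.2, 1.6, 5.8]
grip_width: 0.0081
grasp_force: 30.0
```

Seated; one more small press, then release, rise and look.

```bash
python3 -m jog '[[0.05,0,0,0.04,0],[0.05,0,0,0,0],[0.05,0,0,-0.03,0],[0.26,0,0,0,0],[0.26,0,0,0,0],[0.26,0,0,0,0],[0.26,0,0,-0.3,0],[0.26,0,0,-0.7,0],[0.26,0,0,-1,0],[0.26,0,0,-1,0],[0.26,0,0,-1,0],[0.26,0,0,-1,0]]' && python3 -m jog '[[0.26,-0.9,-0.6,-0.3,0],[0.26,-0.9,-0.6,0,0],[0.26,-0.9,-0.6,0,0],[0.26,-0.9,-0.6,0,0],[0.26,-0.9,-0.6,0,0],[0.26,-0.9,-0.6,0,0],[0.26,-0.9,-0.6,0,0],[0.26,-0.9,-0.6,0,0],[0.26,0,0,0,0],[0.26,0,0,0,0],[0.26,0,0,0,0]]'; python3 - <<'E'
from cell import env,read_camera
from h import *; import cv2, scipy.cluster.hierarchy as H
c=read_camera("top"); P=cloud(c)[150:280,310:430].reshape(-1,3)
t=P[(P[:,2]>.097)&(P[:,2]<.125)]; l=H.fcluster(H.linkage(t[:,:2],"single"),.012,"distance")
for k in set(l):
    q=t[l==k]; print(len(q),np.round(q.mean(0),4))
s=read_camera("side")
im=np.vstack([cv2.resize(c["color"][150:280,310:430,::-1],(480,300),interpolation=cv2.INTER_CUBIC),cv2.resize(s["color"][150:250,270:430,::-1],(480,300),interpolation=cv2.INTER_CUBIC)])
cv2.imwrite("pics/end.png",im)
E
```

```text
time_s: 28.2
tool_pos: [0.4502, -0.2572, 0.1942]
tool_rot: [-180.0, 0.0, -174.4]
force: [0.4, 0.1, 0.3]
grip_width: 0.0223
grasp_force: 0.0
time_s: 29.12
tool_pos: [0.6024, -0.3386, 0.1988]
tool_rot: [180.0, -0.1, -174.4]
force: [0.2, -0.8, -0.4]
grip_width: 0.0227
grasp_force: 0.0
34 [ 0.6414 -0.0622  0.1065]
3 [ 0.4499 -0.0313  0.1019]
4 [ 0.3597 -0.011   0.0993]
35 [ 0.4423 -0.1322  0.107 ]
23 [ 0.3953 -0.0778  0.1108]
```

View pics/end.png

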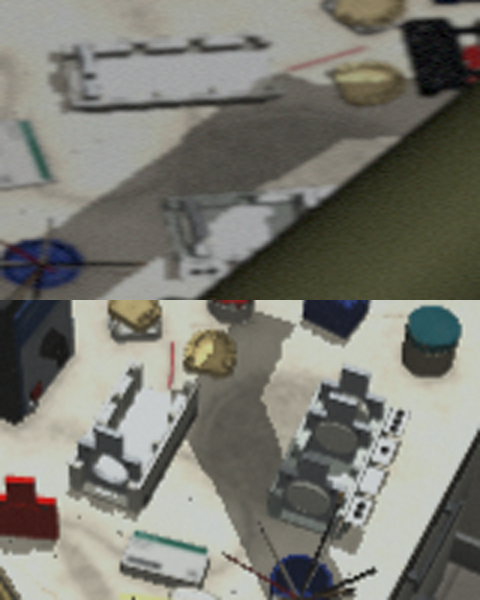

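```bash
python3 -c "
from cell import env
print(env.sign_off())"
```

```text
the job is handed in; nothing more can be done
None
```

The thin, middle and thick frames are seated in the one-, two- and three-pip slots, placed in that order. The empty frame is still in the holder and the plain slot is empty, and I handed the job in at about 29 s.

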